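Close the loose chamber lid and key-start the vacuum unit

ROBOT

A 6-joint arm with a two-finger parallel gripper is mounted at the origin on the work surface; the furniture and walls round the work are solid. World frame = base frame: x ahead of the robot, y to its left, z up, the work surface at z = 0. Lengths are in mm, angles in rad, forces in N, time in s.
With the tool pointing down it reaches from about 275 to 750 mm from the base axis. Payload 10.2 kg.
Tool frame: the origin (TCP) lies at the very end of the fingers, on their centre line; the grasp point (between the pads) lies 19 mm behind it (ctrl.grip_depth is the distance from the TCP to the grasp point, in mm); z points along the fingers, x is the direction in which the jaws open and shut, and the axes are right-handed (so a half turn about z gives the same grasp; the last joint's range is limited). The gripper opens to 85 mm and grips with 20 to 120 N. Pads are 22 mm wide; open, the fingers measure 114 mm over their backs; the gripper's body (76 mm by 85 mm) begins 54 mm behind the grasp point. The pads swing forward as they close: fully open they stand 13 mm farther back than shut.
Start: joints at [-1.564, 0.313, 1.498, -0, 1.331, -0.223], TCP at [119.572, -511.208, 231.294] pointing down, gripper open.
Joint ranges: [-2.94, 2.94], [-0.97, 2.17], [0.19, 2.56], [-1.23, 4.37], [0.02, 3.11], [-2.88, 2.88]. Speed limits (rad/s): [2.39, 2.39, 3.01, 3.14, 3.14, 3.14].

INTERFACE

Orientations are given as a unit quaternion [w, x, y, z].
In Python, from rig import ctrl gives the robot as it stands.
- The arm moves only by the tool play_rows, never from a script. Its argument "motion" is a list of rows, each a list of 2 entries, a list of its own where there are three numbers: the shift along the tool's x, y, z in mm, then the turn, a rotation vector about the tool's x, y, z in degrees. A call has 1 to 20 rows; each row shifts and turns the commanded pose from where the row before left it, along the tool's axes as they then stand; what a row does not reach is not made up. A row lasts 1/12 s, in which the tool goes at most 41.7 mm and 7.16 degrees, less where a joint would pass 70% of its speed; a pose out of reach is approached as far as the arm can. A call with a gripper value outside its range is refused whole. "fingers" is the finger opening in mm, from 0 to 85.4, set as the call begins (left out, the last holds). The fingers move at their own pace and stop on an object; "squeeze" is the grip in N (left out, the last holds). Time passes only in rows, so rows that do not move let the fingers close. It gives the time, the measured TCP pose, the force and the opening at its end, in the units of the state.
- ctrl.sense(): the state, without advancing time (a new reading comes with each control period).
- ctrl.capture(name): name is "scene" or "top" or "wrist"; returns the picture (420x560x3 uint8, red, green, blue); there is no depth.
- ctrl.get_calibration(name): a dict with "K" (3x3 intrinsics, pixels), "R" (3x3) and "t" (3): a world point X has camera coordinates R X + t; the wrist camera has in their place "tool_from_camera" (4x4, takes a point from camera to tool coordinates, whose origin is the TCP and whose axes are the tool frame's). Camera axes: x right, y down, z forward; pixel columns grow to the right and rows downward; lengths in mm; the calibration is good to about 2 mm. A picture is of the moment at which its call begins: read the wrist's pose just before it. get_calibration takes no time and is no camera call.
- ctrl.finish_job(): hands the job in, once; it reports no verdict.
Trained networks look in the newest picture that a camera, given by its name, has taken for a name from the list of things; names that differ only in an ending like _2 or _b are one class to them, and where a whole thing is asked for, a point or a joint stands for the part that bears it (a point fixed in the world has none). Each returns a list of dicts, best first, with "p" (0 to 1); they miss things now and then, are a little off and sometimes report something else, mostly with a low value. They report only what shows in the picture. A call takes as long as a camera call.
- ctrl.spot_in(camera, name): "position" ([column, row] as shares, 0 to 1, of the picture: columns of its width, rows of its height, amid what is visible of it).
The state is a dict: "time_s": time; "joints": joint angles; "dq": joint speeds; "tau": joint torques, N m; "eef_pos": TCP position; "ee_rot": TCP orientation; "force": force on the tool from outside, world axes, zero at the start; "wrist_torque": the same for the moment, N m; "grip_width": opening from 0.0 (shut) to 1.0 (fully open).
Only numpy, scipy, OpenCV 4.12 (cv2) and the standard library are available. Lean on these libraries where they do the work, as an engineer would, in place of code of your own. Each camera call takes 0.05 s, during which the arm holds its last target. There are 200 camera calls.

TASK

Start the vacuum unit to consolidate the sherds in its two chambers. One of the two lids has not caught: tug the lids by their handles to find which - lift the loose one a little clear so you are sure - then press it down until it snaps home, leaving the other lid shut. Only then turn the red key clockwise from off, through run, fully to start; hold it there against its spring for a good second while the pump spins up, and let go so that it springs back to run and stays there. Push the key without straining it, and do not disturb the cup, bottle and jar nearby.

Things in the scene. Friction and masses are not known exactly. Their poses are not given: they have to be found in the camera images.
- vacuum_unit: grey fixed bench unit, 230 mm deep (x) x 262 wide (y) x 85 high. Origin: centre of its underside; x to its rear, y to its left, z up. In front a flat deck 85 mm over the table with gauge (left), key switch (middle), lamp (right), gauge and lamp under 12 mm high; behind it two chambers side by side, 126 mm apart, each with a clear lid in an aluminium frame, hinged at the rear
- handle_a (a point): middle of the handle on the front edge of one lid (left or right chamber varies): a round black grip 15 mm thick, 58 mm long along the point's y, that rolls freely on its bar between two posts 31 mm high; y as the unit's y, x and z roll with the grip. 22.5 mm above the lid's flat top, 112 mm before and 28.5 mm above the hinge line, 25 mm clear
- handle_b (a point): the same on the other lid. A caught lid gives under 1 mm at a 15 N pull. A loose one lifts at about 2 N and, let go, falls back onto its catch; about 10 N down on the handle pushes it 6 mm home past the spring bolt (a click), then it is hard on its seat. Seats differ in height by up to 6 mm, so lid height does not tell. Both handles lie 10 mm before the unit's middle
- key_switch: key switch on the unit's deck: fixed round black base 76 mm across, 14 high, with barrel and red key. Origin on the key's axis at deck level, z up. White, green, yellow dots: pointer at off, run, start. The key's bow is an upright wing 68 mm long, 10 thick, 26 tall (30 to 56 mm above the deck), centred on the axis. More than 40 N from the fingers strains it
- key_axis (a point): point on the key's vertical axis at mid-height of the red bow (43 mm above the deck); turns with the key: its x axis runs along the bow to the end with the white stripe (the pointer, which looks to the unit's rear, between 0.9 rad left and 0.9 rad right of it), z up. The lid handles' near sides are about 54 mm further back than the axis
- near_wing (a point): point in the half of the bow nearer the operator, 27 mm from the axis (opposite the pointer), at mid-height and mid-thickness; turns with the key, axes as key_axis. Turning the key clockwise seen from above means pushing this half along its +y axis (from the unit's right to its left), at right angles to the bow
- barrel (a joint): turn of the lock barrel with its key, rad, clockwise seen from above: 0 off (stop), 0.80 run (stop). Friction holds it where it is left; about 3 N on near_wing turns it
- start_key (a joint): further clockwise turn of the key against its return spring, rad: 0 at rest, 0.60 start (hard stop). It gives only once the barrel is at run; about 6 N on near_wing at first, 10 N at start. Let go, it turns back to 0 by itself within 0.5 s
- specimen_cup: clear cup with yellow content, 53 mm across, 72 mm high, standing in front of the unit; origin under its centre, z up. Leave alone.
- dropper_bottle: amber dropper bottle, 33 mm across, 97 mm high, standing to the right in front of the unit; origin under its centre, z up. Leave alone.
- white_jar: open white sample jar, 48 mm across, 54 mm high, standing in front of the unit to the left; origin under its centre, z up. Leave alone.

How it is judged (in metres and radians):
On the way, in this order (a step that is already met when the one before it is completed fails the run):
1. the loose lid has been found: lifted by its handle at least 10 mm from where it stood (distance of any of handle_a, handle_b from where it was at the start of the episode above 0.01 m), for 0.1 s.
2. that lid is pressed home past its catch (its handle 3 to 9 mm from where it began), the other lid still shut (((distance of handle_a from where it was at the start of the episode between 0.003 and 0.009 m and distance of handle_b from where it was at the start of the episode below 0.0018 m) or (distance of handle_b from where it was at the start of the episode between 0.003 and 0.009 m and distance of handle_a from where it was at the start of the episode below 0.0018 m))), for 0.3 s.
3. with the lids shut, the key is held at start (barrel past 0.7, key past 0.5 against its spring) for 0.8 s (((distance of handle_a from where it was at the start of the episode between 0.003 and 0.009 m and distance of handle_b from where it was at the start of the episode below 0.0018 m) or (distance of handle_b from where it was at the start of the episode between 0.003 and 0.009 m and distance of handle_a from where it was at the start of the episode below 0.0018 m)) and value of joint barrel above 0.7 rad and value of joint start_key above 0.5 rad), for 0.8 s.
At the end, for the whole second after the job is handed in: The lid that was loose is caught: its handle rests 3 to 9 mm from (below) where it began; the other lid's handle is within 1.8 mm of where it began. The key has sprung back to run: barrel above 0.7 rad, start_key below 0.06 rad. Cup, bottle and jar upright within 30 mm of where they stood (((distance of handle_a from where it was at the start of the episode between 0.003 and 0.009 m and distance of handle_b from where it was at the start of the episode below 0.0018 m) or (distance of handle_b from where it was at the start of the episode between 0.003 and 0.009 m and distance of handle_a from where it was at the start of the episode below 0.0018 m)) and value of joint barrel above 0.7 rad and value of joint start_key below 0.06 rad and distance of each of specimen_cup, dropper_bottle, white_jar from where it was at the start of the episode below 0.03 m and angle between each of specimen_cup, dropper_bottle, white_jar's own z axis and vertical below 0.3 rad); the robot touches nothing.
It fails at once if the key is strained (more than 40 N from the fingers) (contact force between the fingers and key_switch above 40 N).
It fails at once if the specimen cup is knocked over or shoved more than 40 mm (distance of specimen_cup from where it was at the start of the episode above 0.04 m or angle between specimen_cup's own z axis and vertical above 0.5 rad).
It fails at once if the dropper bottle is knocked over or shoved more than 40 mm (distance of dropper_bottle from where it was at the start of the episode above 0.04 m or angle between dropper_bottle's own z axis and vertical above 0.5 rad).
It fails at once if the sample jar is knocked over or shoved more than 40 mm (distance of white_jar from where it was at the start of the episode above 0.04 m or angle between white_jar's own z axis and vertical above 0.5 rad).
It also fails if it takes over 62 s, if anything falls off the work surface, if the arm or the gripper's body presses on something with over 40 N, if the wrist force passes 120 N, or if a joint passes its speed limit or range.

## Working session

There is one attempt and no reset: what is moved stays moved. The work goes in short steps, Python scripts to look and compute and a tool call to move; the robot and the scene stay as the last step left them, time stands still between calls to the robot, and variables do not carry over. Pictures are saved under pics/ and viewed, about 8 in all and at most 12, crops included, and the job is handed in when it is done.

Besides the shell and the picture viewer there is one more tool, called after "Request:" as name(argument=value, ...) on one line, values as JSON. play_rows: Moves the arm, as the interface text tells. Its arguments: {"type":"object","properties":{"motion":{"type":"array"},"fingers":{"type":"number"},"squeeze":{"type":"number"}},"required":["motion"]}

```bash
mkdir -p pics; ls; cat > h.py <<'E'
import numpy as np, cv2
from rig import ctrl
from scipy.spatial.transform import Rotation as R
def rot(s=None):
    s=s or ctrl.sense(); q=s["ee_rot"]; return R.from_quat([q[1],q[2],q[3],q[0]])
def ray(cam,px):
    c=ctrl.get_calibration(cam);K=np.array(c["K"]);d=np.linalg.inv(K)@[px[0],px[1],1]
    if cam=="wrist":
        s=ctrl.sense();T=np.array(c["tool_from_camera"]);r=rot(s).as_matrix()
        return r@T[:3,3]+np.array(s["eef_pos"]), r@T[:3,:3]@d
    Rm=np.array(c["R"]);t=np.array(c["t"]);return -Rm.T@t, Rm.T@d
def atz(cam,px,z):
    o,d=ray(cam,px);return o+d*(z-o[2])/d[2]
def tri(rays):
    A=np.zeros((3,3));b=np.zeros(3)
    for o,d in rays:
        d=d/np.linalg.norm(d);P=np.eye(3)-np.outer(d,d);A+=P;b+=P@o
    x=np.linalg.solve(A,b)
    return x,[np.linalg.norm((np.eye(3)-np.outer(d,d)/(d@d))@(x-o)) for o,d in rays]
E
python3 - <<'E'
from h import *
s=ctrl.sense();print(s)
for c in("scene","top","wrist"):
    im=ctrl.capture(c);cv2.imwrite(f"pics/{c}0.png",im[:,:,::-1])
    for n in("handle_a","key_switch","key_axis","near_wing","specimen_cup","dropper_bottle","white_jar","vacuum_unit"):
        print(c,n,[(round(d["p"],2),round(d["position"][0]*560),round(d["position"][1]*420)) for d in ctrl.spot_in(c,n)][:3])
a=cv2.imread("pics/scene0.png");b=cv2.imread("pics/top0.png")
cv2.imwrite("pics/st0.png",cv2.resize(np.vstack([a,b]),(400*2,1200))[:, :])
E
```

```text
pics
{'time_s': 0.0, 'joints': array([-1.56437392e+00,  3.13483771e-01,  1.49847256e+00, -9.93148289e-06,
        1.33100279e+00, -2.23404619e-01]), 'dq': array([ 0.00239442, -0.00033916,  0.00112919,  0.0009882 , -0.00094889,
       -0.00077703]), 'tau': array([ 1.71814042e-05, -4.12267184e+01, -2.59743243e+01, -1.37315001e-04,
        4.11693327e-03, -9.33457642e-06]), 'eef_pos': array([ 119.58133052, -510.92188681,  230.70444476]), 'ee_rot': array([-5.29569049e-04,  7.83521166e-01, -6.21364721e-01, -4.31726763e-04]), 'force': array([ 0.13649727, -0.29994275, -0.11165215]), 'wrist_torque': array([0.02453662, 0.02621702, 0.00372404]), 'grip_width': 0.9998394434276106}
scene handle_a [(0.6, 221, 176), (0.51, 179, 213)]
scene key_switch [(0.86, 223, 227), (0.19, 230, 298)]
scene key_axis [(0.75, 221, 215)]
scene near_wing [(0.71, 220, 212)]
scene specimen_cup [(0.66, 232, 299), (0.64, 337, 235)]
scene dropper_bottle [(0.57, 382, 216)]
scene white_jar [(0.68, 231, 298)]
scene vacuum_unit [(0.9, 213, 254)]
top handle_a [(0.72, 239, 170), (0.53, 193, 199)]
top key_switch [(0.55, 225, 214)]
top key_axis [(0.43, 228, 212)]
top near_wing [(0.51, 227, 213)]
top specimen_cup [(0.86, 318, 249), (0.35, 244, 213)]
top dropper_bottle [(0.59, 367, 246), (0.49, 225, 214), (0.24, 245, 214)]
top white_jar [(0.6, 215, 271), (0.47, 367, 247), (0.45, 193, 201)]
top vacuum_unit [(0.59, 247, 215)]
wrist handle_a []
wrist key_switch []
wrist key_axis []
wrist near_wing []
wrist specimen_cup []
wrist dropper_bottle []
wrist white_jar []
wrist vacuum_unit []
```

View pics/scene0.png

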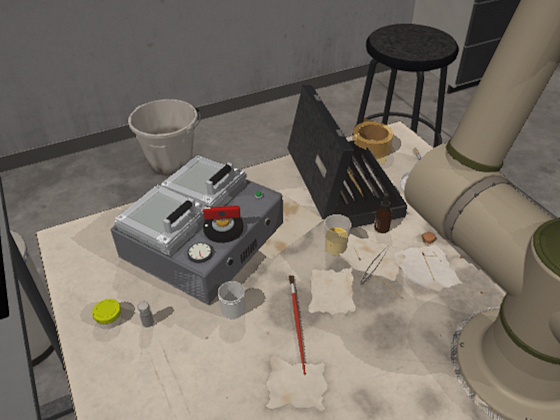

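View pics/top0.png

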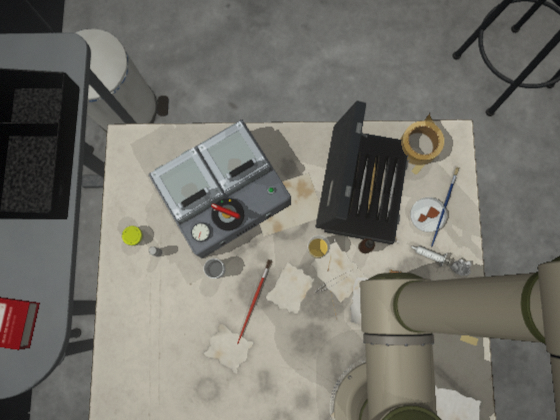

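The two views show the unit up and to the left, with the left handle at about top (193,199), the right handle at (241,169) and the red bow at (227,211). The cup is at (318,247), the jar at (214,268) and the bottle at (367,246). Next I triangulate these.

```bash
python3 - <<'E'
from h import *
for n,s,t in(("hL",(179,213),(193,199)),("hR",(221,176),(240,170)),("key",(221,213),(227,212)),("cup",(337,235),(318,248)),("jar",(231,298),(214.5,269)),("bottle",(382,216),(367,246))):
    x,e=tri([ray("scene",s),ray("top",t)]);print(n,x.round(1),np.round(e,1))
# red bow ends in top
im=cv2.imread("pics/top0.png").astype(int)
m=((im[:,:,2]>130)&(im[:,:,1]<60)&(im[:,:,0]<60));m[:190]=0;m[235:]=0;m[:,:200]=0;m[:,260:]=0
ys,xs=np.nonzero(m);P=np.array([atz("top",(x,y),141)[:2] for x,y in zip(xs,ys)])
r=cv2.minAreaRect(P.astype(np.float32));print(len(P),r,cv2.boxPoints(r).round(1))
print(ctrl.get_calibration("top")["t"],ctrl.get_calibration("wrist")["tool_from_camera"])
b=cv2.imread("pics/top0.png")[110:270,140:300];cv2.imwrite("pics/top_c.png",cv2.resize(b,(640,640),interpolation=cv2.INTER_CUBIC)[:600])
E
```

```text
hL [474.5 427.  136.4] [0.6 0.6]
hR [538.7 320.5 139.2] [1.2 1.2]
key [447.2 353.6 127.5] [3. 3.]
cup [373.7 144.   40.8] [0.4 0.4]
jar [325.8 392.3  36.5] [1.5 1.5]
bottle [379.2  29.1  39.3] [2.5 2.5]
74 ((446.8958435058594, 354.12158203125), (60.348060607910156, 7.01782751083374), 67.07439422607422) [[431.9 327.7]
 [438.4 325. ]
 [461.9 380.5]
 [455.4 383.3]]
[ 243.92780416  440.54681957 1087.92341051] [[ 9.99999846e-01  5.55254466e-04 -1.13507960e-05 -6.61042935e-01]
 [-5.28864498e-04  9.58312988e-01  2.85720035e-01 -7.33074693e+01]
 [ 1.69524940e-04 -2.85719984e-01  9.58313133e-01 -1.42552255e+02]
 [ 0.00000000e+00  0.00000000e+00  0.00000000e+00  1.00000000e+00]]
```

View pics/top_c.png

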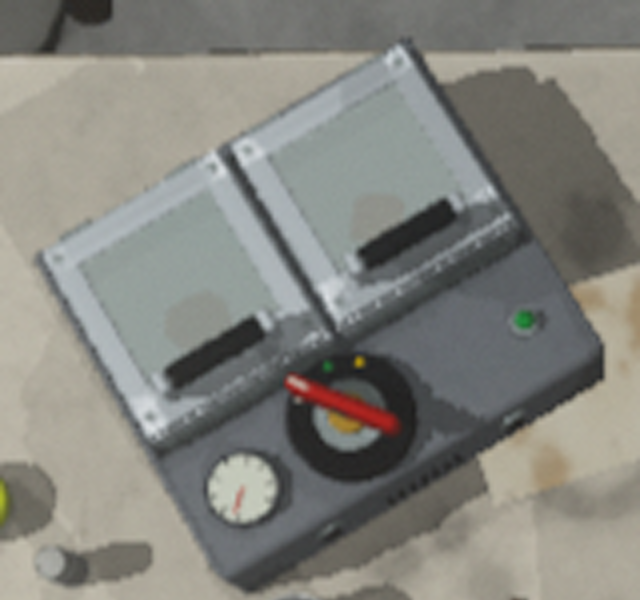

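Request:
play_rows(motion=[[[-1.3, -36.6, -18], [0, 0, -4]], [[-1.3, -36.6, -18], [0, 0, -4]], [[-1.3, -36.6, -18], [0, 0, -4]], [[-1.3, -36.6, -18], [0, 0, -4]], [[-1.3, -36.6, -18], [0, 0, -4]], [[-1.3, -36.6, -18], [0, 0, -4]], [[-1.3, -36.6, -18], [0, 0, -4]], [[-1.3, -36.6, -18], [0, 0, -4]], [[-1.3, -36.6, -18], [0, 0, -4]], [[-1.3, -36.6, 0], [0, 0, -4]], [[-1.3, -36.6, 0], [0, 0, -4]], [[-1.3, -36.6, 0], [0, 0, -4]], [[-1.3, -36.6, 0], [0, 0, -4]], [[-1.3, -36.6, 0], [0, 0, -4]], [[-1.3, -36.6, 0], [0, 0, -4]], [[-1.3, -36.6, 0], [0, 0, -4]], [[-1.3, -36.6, 0], [0, 0, -4]], [[-1.3, -36.6, 0], [0, 0, -4]], [[-1.3, -36.6, 0], [0, 0, -4]], [[-1.3, -36.6, 0], [0, 0, -4]]])

```text
time_s: 3.02
eef_pos: [523.6, 30.7, 393.1]
ee_rot: [-0.0, 1.0, 0.029, -0.0]
force: [-0.2, 0.9, 0.2]
grip_width: 1.001
```

Request:
play_rows(motion=[[[-1.3, -36.6, 0], [0, 0, -4]], [[-1.3, -36.6, 0], [0, 0, -4]], [[-1.3, -36.6, 0], [0, 0, -4]], [[-1.3, -36.6, 0], [0, 0, -4]], [[-1.3, -36.6, 0], [0, 0, -4]], [[-1.3, -36.6, 0], [0, 0, -4]], [[-1.3, -36.6, 0], [0, 0, -4]], [[20, -12, 30], [0, 0, 0]], [[20, -12, 30], [0, 0, 0]], [[20, -12, 30], [0, 0, 0]], [[20, -12, 30], [0, 0, 0]], [[20, -12, 30], [0, 0, 0]], [[0, 0, 0], [0, 0, 0]], [[0, 0, 0], [0, 0, 0]], [[0, 0, 0], [0, 0, 0]]], fingers=45)

```text
time_s: 4.27
eef_pos: [503.3, 374.3, 244.8]
ee_rot: [-0.0, 0.963, 0.269, 0.001]
force: [-0.4, 0.3, 0.4]
grip_width: 0.528
```

```bash
cat > look.py <<'E'
from h import *
import sys
s=ctrl.sense();print(s["time_s"],s["eef_pos"].round(1),rot().as_matrix()[:,0].round(4),s["joints"].round(2))
im=ctrl.capture("wrist");cv2.imwrite(f"pics/{sys.argv[1]}.png",im[:,:,::-1])
for n in("handle_a","key_axis","near_wing"):
    for d in ctrl.spot_in("wrist",n):
        p=np.array(d["position"])*[560,420];print(n,round(d["p"],2),p.round(),atz("wrist",p,138).round(1))
E
python3 look.py w1
```

```text
4.2667 [503.3 374.3 244.8] [0.8557 0.5175 0.0019] [ 0.45  0.54  1.13 -0.    1.47 -0.09]
handle_a 0.89 [287. 290.] [545.5 320.  138. ]
handle_a 0.57 [286. 127.] [480.2 425.8 138. ]
key_axis 0.64 [204. 187.] [451.6 359.5 138. ]
near_wing 0.57 [202. 188.] [450.4 358.5 138. ]
```

View pics/w1.png

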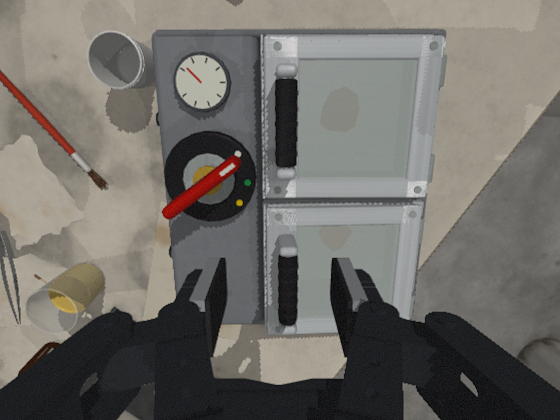

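The wrist view shows the left handle centred at (287,123), the right handle at (288,289), and the bow from (167,213) to (240,158) with its white end to the rear left. The unit is square to the tool. I now refine the positions by triangulating these against the top view.

```bash
cat > fit.py <<'E'
from h import *
W={"hL":(287,123),"hR":(288,289),"b1":(167,213),"b2":(238,160)}
T={"hL":(194.3,198),"hR":(241.5,168.7),"b1":(239,216.5),"b2":(214,205.5)}
S={"hL":(179,213),"hR":(220,178)}
P={}
for k in W:
    P[k],e=tri([ray("wrist",W[k]),ray("top",T[k])]+([ray("scene",S[k])] if k in S else []));print(k,P[k].round(1),np.round(e,1))
d=P["hL"]-P["hR"];print("sep",np.linalg.norm(d[:2]),"unit yaw",np.degrees(np.arctan2(-d[0],d[1])))
a=(P["b1"]+P["b2"])/2;u=P["b2"]-P["b1"];print("axis",a.round(1),np.linalg.norm(u),np.degrees(np.arctan2(u[1],u[0])))
m=rot().as_matrix()
im=ctrl.capture("wrist").astype(int)
M=((im[:,:,0]>110)&(im[:,:,1]<50)&(im[:,:,2]<50)).astype(np.uint8);M[:140]=0;M[230:]=0;M[:,:155]=0;M[:,250:]=0
ys,xs=np.nonzero(M);q=np.array([atz("wrist",(x,y),141)[:2] for x,y in zip(xs,ys)],np.float32);print("bow",len(q),cv2.minAreaRect(q))
E
python3 fit.py
```

```text
hL [478.7 426.4 131.7] [1.7 2.2 0.9]
hR [546.5 318.8 129. ] [2.3 1.3 1.2]
b1 [435.9 323.8 126.5] [0.5 0.5]
b2 [463.3 383.5 111.6] [0.9 0.9]
sep 127.20181133474325 unit yaw 32.193639212104564
axis [449.6 353.6 119.1] 67.39323084948518 65.30845798228604
bow 975 ((448.9241027832031, 358.3027648925781), (66.48171997070312, 9.046708106994629), 67.4301986694336)
```

Request:
play_rows(motion=[[[2, 17, 14], [0, 0, 0]], [[2, 17, 14], [0, 0, 0]], [[2, 17, 14], [0, 0, 0]], [[2, 18, 13], [0, 0, 0]], [[0, 0, 0], [0, 0, 0]], [[0, 0, 0], [0, 0, 0]]])

```text
time_s: 5.02
eef_pos: [545.8, 319.0, 188.5]
ee_rot: [-0.0, 0.963, 0.268, -0.0]
force: [-0.4, 0.3, 0.6]
grip_width: 0.529
```

```bash
python3 look.py w2
```

```text
5.0167 [545.8 319.  188.5] [ 8.565e-01  5.162e-01 -2.000e-04] [ 0.34  0.58  1.2   0.    1.35 -0.2 ]
handle_a 0.73 [278. 229.] [545.  323.1 138. ]
handle_a 0.69 [273.  27.] [487.9 411.7 138. ]
handle_a 0.43 [166.  88.] [455.9 359.3 138. ]
key_axis 0.58 [159.  81.] [451.1 360.6 138. ]
near_wing 0.94 [158.  83.] [450.9 359.1 138. ]
```

View pics/w2.png

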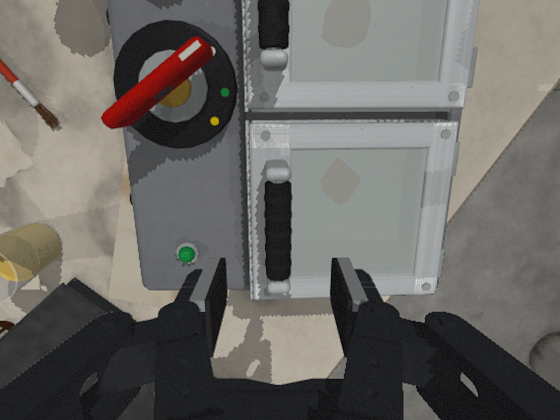

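This shows the right grip at cols 265–291, rows 180–281, so its centre is (278,231). I triangulate it using the two wrist poses.

```bash
cat >> h.py <<'E'
def wray(px,pos,xy):
    c=ctrl.get_calibration("wrist");T=np.array(c["tool_from_camera"]);d=np.linalg.inv(np.array(c["K"]))@[px[0],px[1],1]
    x=np.array([*xy,0]);x/=np.linalg.norm(x);z=np.array([0,0,-1.]);r=np.c_[x,np.cross(z,x),z]
    return r@T[:3,3]+pos, r@T[:3,:3]@d
p1=(np.array([503.3,374.3,244.8]),(.8557,.5175)); p2=(np.array([545.8,319,188.5]),(.8565,.5162))
E
python3 - <<'E'
from h import *
print(ctrl.get_calibration("wrist")["K"])
print(tri([wray((288,289),*p1),wray((278,231),*p2)]))
print("R top",tri([wray((288,289),*p1),wray((278,231),*p2),ray("top",(241.5,168.7)),ray("scene",(220,178))]))
print("b1",tri([wray((167,213),*p1),wray((104,123),*p2)]),"b2",tri([wray((238,160),*p1),wray((209,45),*p2)]))
for z in (130,134,138): 
  o,d=wray((278,231),*p2);print(z,(o+d*(z-o[2])/d[2]).round(1)); o,d=wray((287,123),*p1);print("L",(o+d*(z-o[2])/d[2]).round(1))
  a=[(lambda o,d:o+d*(z-o[2])/d[2])(*wray(px,*p2)) for px in((278,180),(278,281))];print("len",np.linalg.norm(a[0]-a[1]))
E
```

```text
[[358.89072555   0.         278.19541547]
 [  0.         358.89072555 208.04854008]
 [  0.           0.           1.        ]]
(array([545.80746172, 320.36754904, 135.73674498]), [np.float64(0.07336680249790735), np.float64(0.07336680249795237)])
R top (array([546.60163649, 318.64766543, 128.84049312]), [np.float64(1.7930488498697388), np.float64(0.6565936650825963), np.float64(1.4078011648950488), np.float64(1.2114055024473507)])
b1 (array([436.34086206, 326.38362891, 136.24218252]), [np.float64(1.4918034586219668), np.float64(1.4918034586218312)]) b2 (array([462.66044339, 387.18922201, 126.28000259]), [np.float64(0.44873549271052626), np.float64(0.44873549271060253)])
130 [546.9 318.5 130. ]
L [479. 428. 130.]
len 64.14007226547588
134 [546.1 319.8 134. ]
L [478.7 428.1 134. ]
len 62.86397917624673
138 [545.3 321.  138. ]
L [478.5 428.3 138. ]
len 61.58788608701764
```

Request:
play_rows(motion=[[[0, 0, 12], [0, 0, 0]], [[0, 0, 12], [0, 0, 0]], [[0, 0, 12], [0, 0, 0]], [[0, 0, 12], [0, 0, 0]], [[0, 0, 10], [0, 0, 0]], [[0, 0, 9], [0, 0, 0]], [[0, 0, 0], [0, 0, 0]], [[0, 0, 0], [0, 0, 0]]])

```text
time_s: 5.88
eef_pos: [545.6, 319.8, 121.4]
ee_rot: [-0.0, 0.963, 0.269, -0.0]
force: [0.2, 0.3, 0.5]
grip_width: 0.524
```

Request:
play_rows(motion=[[[0, 0, 0], [0, 0, 0]], [[0, 0, 0], [0, 0, 0]], [[0, 0, 0], [0, 0, 0]], [[0, 0, 0], [0, 0, 0]], [[0, 0, 0], [0, 0, 0]], [[0, 0, 0], [0, 0, 0]]], fingers=5, squeeze=30)

```text
time_s: 6.38
eef_pos: [545.3, 319.4, 121.5]
ee_rot: [0.0, 0.963, 0.269, -0.0]
force: [-4.8, -2.8, 2.1]
grip_width: 0.16
```

Request:
play_rows(motion=[[[-0.5, 0, -0.7], [0, 0, 0]], [[0, 0, -0.7], [0, 0, 0]], [[0, 0, 0], [0, 0, 0]]])

```text
time_s: 6.63
eef_pos: [545.6, 319.6, 122.9]
ee_rot: [-0.0, 0.963, 0.269, 0.001]
force: [1.6, 0.6, -1.8]
grip_width: 0.157
```

Request:
play_rows(motion=[[[0.2, 0, -0.8], [0, 0, 0]], [[0.3, 0, -1.2], [0, 0, 0]], [[0, 0, 0], [0, 0, 0]]])

```text
time_s: 6.88
eef_pos: [546.2, 319.9, 125.0]
ee_rot: [-0.0, 0.963, 0.269, 0.001]
force: [4.4, 1.3, -3.1]
grip_width: 0.16
```

The right lid follows at only 3 N, so it's the loose one. I lift it clear along its arc.

Request:
play_rows(motion=[[[0.2, 0, -2], [0, 0, 0]], [[0.4, 0, -2.2], [0, 0, 0]], [[0.6, 0, -2.2], [0, 0, 0]], [[0.7, 0, -2.2], [0, 0, 0]], [[0.7, 0, -2.2], [0, 0, 0]], [[0.8, 0, -2.2], [0, 0, 0]], [[0, 0, 0], [0, 0, 0]], [[0, 0, 0], [0, 0, 0]], [[0, 0, 0], [0, 0, 0]]])

```text
time_s: 7.63
eef_pos: [550.5, 322.5, 137.6]
ee_rot: [-0.001, 0.963, 0.269, 0.003]
force: [15.2, 9.8, -10.4]
grip_width: 0.158
```

```bash
python3 look.py w3; python3 -c "
from h import *
s=ctrl.sense();print(s['force'],s['eef_pos'],s['wrist_torque'])"
```

```text
7.6333 [550.5 322.5 137.6] [0.8558 0.5173 0.0066] [ 0.35  0.64  1.25  0.    1.25 -0.2 ]
handle_a 0.96 [280. 288.] [554.9 318.4 138. ]
handle_a 0.63 [256.  19.] [491.9 405.6 138. ]
key_axis 0.62 [103.  77.] [453.  359.2 138. ]
near_wing 0.86 [101.  80.] [452.7 358.  138. ]
[ 14.85298483   9.38783031 -10.19440159] [550.51756591 322.533746   137.6039392 ] [ 1.47036017 -2.30264559 -0.04413002]
```

View pics/w3.png

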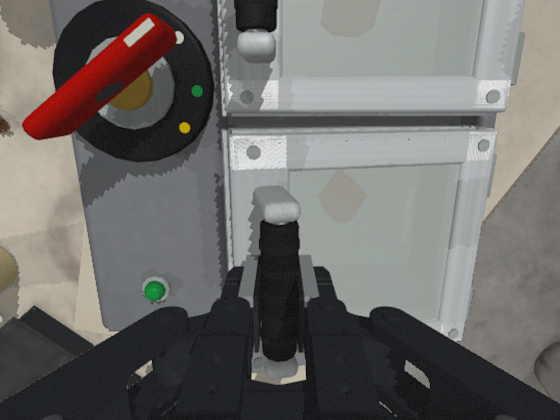

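The picture shows the right lid tilted up in the grip: its frame is larger, with a gap at the front edge. Next I lower it along the same arc and press.

Request:
play_rows(motion=[[[-0.8, 0, 2.2], [0, 0, 0]], [[-0.7, 0, 2.2], [0, 0, 0]], [[-0.7, 0, 2.2], [0, 0, 0]], [[-0.6, 0, 2.2], [0, 0, 0]], [[-0.4, 0, 2.2], [0, 0, 0]], [[-0.2, 0, 2.2], [0, 0, 0]], [[-0.2, 0, 2], [0, 0, 0]], [[0, 0, 1.2], [0, 0, 0]], [[0, 0, 0], [0, 0, 0]], [[0, 0, 0], [0, 0, 0]]], squeeze=60)

```text
time_s: 8.67
eef_pos: [545.2, 319.3, 121.5]
ee_rot: [0.0, 0.963, 0.269, -0.0]
force: [-1.4, -1.4, 1.9]
grip_width: 0.15
```

Request:
play_rows(motion=[[[-0.2, 0, 1.2], [0, 0, 0]], [[-0.2, 0, 1.2], [0, 0, 0]], [[0, 0, 0], [0, 0, 0]]])

```text
time_s: 8.92
eef_pos: [545.0, 319.2, 120.3]
ee_rot: [0.0, 0.963, 0.269, 0.0]
force: [-4.9, -3.7, 9.9]
grip_width: 0.149
```

Request:
play_rows(motion=[[[-0.2, 0, 1], [0, 0, 0]], [[-0.2, 0, 1], [0, 0, 0]], [[0, 0, 0], [0, 0, 0]]])

```text
time_s: 9.17
eef_pos: [544.7, 319.0, 118.9]
ee_rot: [0.0, 0.963, 0.269, 0.0]
force: [-6.4, -3.9, 12.3]
grip_width: 0.15
```

Request:
play_rows(motion=[[[-0.2, 0, 1], [0, 0, 0]], [[-0.3, 0, 1], [0, 0, 0]], [[0, 0, 0], [0, 0, 0]]])

```text
time_s: 9.42
eef_pos: [543.8, 318.5, 115.3]
ee_rot: [0.0, 0.963, 0.269, -0.001]
force: [-4.2, -4.5, 3.9]
grip_width: 0.151
```

The force dropped and the TCP is 6.2 mm below where it started, so the lid has clicked. I press once more to be sure, then tug.

Request:
play_rows(motion=[[[0, 0, 1], [0, 0, 0]], [[0, 0, 0.5], [0, 0, 0]], [[0, 0, 0], [0, 0, 0]]])

```text
time_s: 9.67
eef_pos: [543.8, 318.5, 115.1]
ee_rot: [0.0, 0.963, 0.269, -0.0]
force: [-8.0, -5.2, 14.4]
grip_width: 0.152
```

Request:
play_rows(motion=[[[0, 0, -1], [0, 0, 0]], [[0, 0, -1.5], [0, 0, 0]], [[0, 0, 0], [0, 0, 0]]])

```text
time_s: 9.92
eef_pos: [543.8, 318.5, 115.6]
ee_rot: [0.0, 0.963, 0.269, -0.001]
force: [-3.5, -3.0, -0.4]
grip_width: 0.151
```

Request:
play_rows(motion=[[[0.3, 0, -0.8], [0, 0, 0]], [[0, 0, -0.8], [0, 0, 0]], [[0, 0, 0], [0, 0, 0]]])

```text
time_s: 10.17
eef_pos: [543.8, 318.6, 116.1]
ee_rot: [0.0, 0.963, 0.269, -0.002]
force: [-2.9, -4.1, -8.7]
grip_width: 0.152
```

The lid holds at a 9 N pull, so it has caught. I let go, rise and move over to the key.

Request:
play_rows(motion=[[[0, 0, 1], [0, 0, 0]], [[0, 0, 0], [0, 0, 0]], [[0, 0, 0], [0, 0, 0]], [[0, 0, 0], [0, 0, 0]], [[0, 0, 0], [0, 0, 0]], [[0, 0, 0], [0, 0, 0]]], fingers=45)

```text
time_s: 10.67
eef_pos: [544.8, 319.1, 116.9]
ee_rot: [-0.0, 0.963, 0.269, 0.0]
force: [-0.4, 1.5, -0.1]
grip_width: 0.527
```

Request:
play_rows(motion=[[[0, 0, -10], [0, 0, 0]], [[0, 0, -20], [0, 0, 0]], [[0, 0, -30], [0, 0, 0]], [[0, 0, -24], [0, 0, 0]], [[-17, -11, 0], [0, 0, 0]], [[-17, -11, 0], [0, 0, 0]], [[-17, -11, 0], [0, 0, 0]], [[-17, -10, 0], [0, 0, 0]], [[0, 0, 0], [0, 0, -6]], [[0, 0, 0], [0, 0, -6]], [[0, 0, 0], [0, 0, -6]], [[0, 0, 0], [0, 0, -6]], [[0, 0, 0], [0, 0, -6]], [[0, 0, 0], [0, 0, -6]], [[0, 0, 0], [0, 0, 0]], [[0, 0, 0], [0, 0, 0]], [[0, 0, 0], [0, 0, 0]]], fingers=0, squeeze=30)

```text
time_s: 12.08
eef_pos: [464.2, 320.6, 200.9]
ee_rot: [0.0, 0.834, 0.552, 0.0]
force: [-0.4, 0.5, -0.3]
grip_width: -0.001
```

```bash
python3 look.py w4; cat > bow.py <<'E'
from h import *
im=ctrl.capture("wrist").astype(int)
M=((im[:,:,0]>90)&(im[:,:,1]<0.4*im[:,:,0])&(im[:,:,2]<0.4*im[:,:,0])).astype(np.uint8)
n,l,st,c=cv2.connectedComponentsWithStats(M);k=1+np.argmax(st[1:,4]);print(st[k])
ys,xs=np.nonzero(l==k);q=np.array([atz("wrist",(x,y),141)[:2] for x,y in zip(xs,ys)],np.float32);print("bow",len(q),cv2.minAreaRect(q),cv2.boxPoints(cv2.minAreaRect(q)))
E
python3 bow.py
```

```text
12.0833 [464.2 320.6 200.9] [3.908e-01 9.205e-01 4.000e-04] [ 0.4   0.42  1.42  0.    1.3  -0.77]
handle_a 0.93 [339. 303.] [528.7 337.  138. ]
handle_a 0.72 [455. 180.] [478.4 427.5 138. ]
handle_a 0.52 [ 44. 174.] [382.  208.8 138. ]
key_axis 0.81 [322. 177.] [446.4 356.7 138. ]
key_axis 0.71 [ 43. 175.] [382.2 207.7 138. ]
near_wing 0.57 [321. 177.] [445.9 356.1 138. ]
[ 265  168  116   22 2191]Traceback (most recent call last):
  File "bow.py", line 5, in <module>
    ys,xs=np.nonzero(l==k);q=np.array([atz("wrist",(x,y),141)[:2] for x,y in zip(xs,ys)],np.float32);print("bow",len(q),cv2.minAreaRect(q),cv2.boxPoints(cv2.minAreaRect(q)))
                                       ~~~^^^^^^^^^^^^^^^^^^^
  File "h.py", line 13, in atz
    o,d=ray(cam,px);return o+d*(z-o[2])/d[2]
        ~~~^^^^^^^^
  File "h.py", line 9, in ray
    s=ctrl.sense();T=np.array(c["tool_from_camera"]);r=rot(s).as_matrix()
ValueError: time passes only in moves, steps and waits
```

View pics/w4.png

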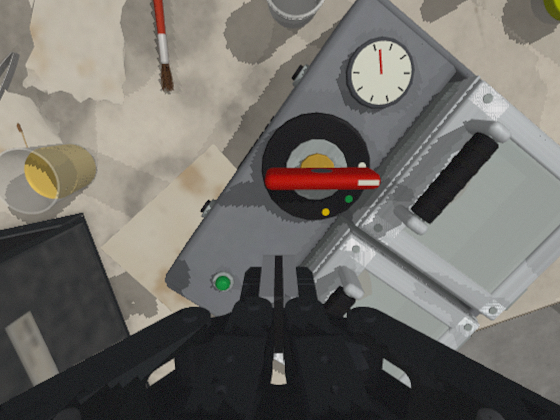

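The bow runs horizontally from (265,178) to (380,180), so it is square to the tool, and the closed fingers are on its near-wing, clockwise-push side. I compute the remaining gap.

```bash
python3 - <<'E'
from h import *
c=ctrl.get_calibration("wrist");T=np.array(c["tool_from_camera"]);Ki=np.linalg.inv(np.array(c["K"]))
for px in((265,179),(380,179),(322,168),(322,190)):
  for z in(141,115):
    d=T[:3,:3]@Ki@[*px,1];o=T[:3,3];print(px,z,(o+d*(200.9-z-o[2])/d[2]).round(1))
E
```

```text
(265, 179) 141 [ -6.7 -29.8  59.9]
(265, 179) 115 [ -7.6 -24.2  85.9]
(380, 179) 141 [ 59.4 -29.8  59.9]
(380, 179) 115 [ 67.  -24.3  85.9]
(322, 168) 141 [ 25.9 -36.2  59.9]
(322, 168) 115 [ 29.1 -31.5  85.9]
(322, 190) 141 [ 26.3 -23.3  59.9]
(322, 190) 115 [ 29.6 -16.9  85.9]
```

Request:
play_rows(motion=[[[-1, 0, 15], [0, 0, 0]], [[0, 0, 20], [0, 0, 0]], [[0, 0, 20], [0, 0, 0]], [[0, 0, 15], [0, 0, 0]], [[0, 0, 9], [0, 0, 0]], [[0, 0, 0], [0, 0, 0]], [[0, -4, 0], [0, 0, 0]], [[0, -4, 0], [0, 0, 0]], [[0, -2, 0], [0, 0, 0]], [[0, -2, 0], [0, 0, 0]], [[0, 0, 0], [0, 0, 0]], [[0, 0, 0], [0, 0, 0]]])

```text
time_s: 13.33
eef_pos: [452.9, 324.5, 122.0]
ee_rot: [0.0, 0.833, 0.553, 0.0]
force: [0.3, -0.5, -0.1]
grip_width: 0.002
```

Request:
play_rows(motion=[[[0, -1, 0], [0, 0, 0]], [[0, -1, 0], [0, 0, 0]], [[0, -1, 0], [0, 0, 0]], [[0, 0, 0], [0, 0, 0]]])

```text
time_s: 13.67
eef_pos: [450.2, 325.3, 121.8]
ee_rot: [0.0, 0.833, 0.553, 0.0]
force: [2.6, -3.4, 2.7]
grip_width: -0.0
```

Request:
play_rows(motion=[[[-0.8, -1.4, 0], [0, 0, 3]], [[-0.8, -1.4, 0], [0, 0, 3]], [[-0.8, -1.4, 0], [0, 0, 3]], [[-0.8, -1.4, 0], [0, 0, 3]], [[-0.8, -1.4, 0], [0, 0, 3]], [[0, 0, 0], [0, 0, 0]]])

```text
time_s: 14.17
eef_pos: [442.1, 325.6, 121.7]
ee_rot: [-0.0, 0.899, 0.439, 0.001]
force: [3.8, -0.7, 1.5]
grip_width: -0.003
```

Request:
play_rows(motion=[[[-0.8, -1.4, 0], [0, 0, 3]], [[-0.8, -1.4, 0], [0, 0, 3]], [[-0.8, -1.4, 0], [0, 0, 3]], [[-0.8, -1.4, 0], [0, 0, 3]], [[-0.8, -1.4, 0], [0, 0, 3]], [[-0.8, -1.4, 0], [0, 0, 3]], [[-0.8, -1.4, 0], [0, 0, 3]], [[-0.8, -1.4, 0], [0, 0, 3]], [[-0.8, -1.4, 0], [0, 0, 3]], [[0, 0, 0], [0, 0, 0]]])

```text
time_s: 15.0
eef_pos: [429.0, 329.9, 121.5]
ee_rot: [0.001, 0.976, 0.217, 0.001]
force: [5.9, -3.7, 0.9]
grip_width: 0.001
```

Request:
play_rows(motion=[[[-0.8, -1.4, 0], [0, 0, 3]], [[-0.8, -1.4, 0], [0, 0, 3]], [[-0.8, -1.4, 0], [0, 0, 3]], [[0, 0, 0], [0, 0, 0]]])

```text
time_s: 15.33
eef_pos: [425.3, 332.8, 121.5]
ee_rot: [0.001, 0.99, 0.14, 0.001]
force: [6.4, -5.1, 0.7]
grip_width: 0.001
```

Request:
play_rows(motion=[[[-0.5, -1.45, 0], [0, 0, 3]], [[-0.5, -1.45, 0], [0, 0, 3]], [[-0.5, -1.45, 0], [0, 0, 3]], [[-0.5, -1.45, 0], [0, 0, 3]], [[-0.5, -1.45, 0], [0, 0, 3]], [[-0.5, -1.45, 0], [0, 0, 3]], [[0, 0, 0], [0, 0, 0]]])

```text
time_s: 15.92
eef_pos: [419.7, 340.5, 121.4]
ee_rot: [0.001, 1.0, -0.016, -0.001]
force: [-0.4, -8.6, 5.3]
grip_width: 0.003
```

```bash
cat > kp.py <<'E'
from h import *
import sys
s=ctrl.sense();x=rot(s).as_matrix();print(s["eef_pos"],s["force"],"yaw",np.degrees(np.arctan2(x[1,0],x[0,0])),"tool force",x.T@s["force"])
c=ctrl.get_calibration("wrist");T=np.array(c["tool_from_camera"]);Ki=np.linalg.inv(np.array(c["K"]))
im=ctrl.capture("wrist");cv2.imwrite(f"pics/{sys.argv[1]}.png",im[:,:,::-1]);im=im.astype(int)
M=((im[:,:,0]>90)&(im[:,:,1]<0.4*im[:,:,0])&(im[:,:,2]<0.4*im[:,:,0])).astype(np.uint8)
n,l,st,_=cv2.connectedComponentsWithStats(M);k=1+np.argmax(st[1:,4]);print(st[k])
ys,xs=np.nonzero(l==k);o=T[:3,3];zz=s["eef_pos"][2]-141
D=(T[:3,:3]@Ki@np.c_[xs,ys,np.ones(len(xs))].T).T
q=(o+D*((zz-o[2])/D[:,2])[:,None])@x.T+s["eef_pos"]
q=q[:,:2].astype(np.float32);print(cv2.minAreaRect(q))
v=np.linalg.svd(q-q.mean(0),full_matrices=False)[2][0];print("bow angle",np.degrees(np.arctan2(v[1],v[0])),q.mean(0))
E
python3 kp.py k1
```

```text
[419.73422498 340.54618422 121.44444109] [-0.44265809 -8.58357718  5.31362729] yaw -1.866254731592586 tool force [-0.17319583  8.60711949 -5.2911129 ]
[ 265  228  176   41 6078]
((448.4123229980469, 361.060546875), (15.985905647277832, 65.1845703125), 88.14695739746094)
bow angle 178.56802 [446.03857 360.9462 ]
```

View pics/k1.png

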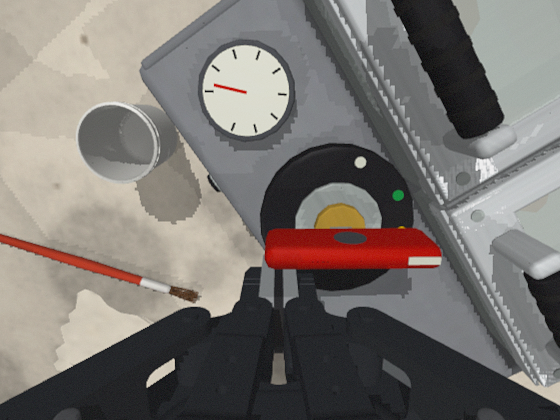

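The bow now stands at −1.5° world, about 1.20 rad turned, and the fingers bear on it at 9 N. I push on about 11° more.

Request:
play_rows(motion=[[[-0.7, -1.5, 0], [0, 0, 3]], [[-0.7, -1.5, 0], [0, 0, 3]], [[-0.7, -1.5, 0], [0, 0, 3]], [[-0.7, -1.5, 0], [0, 0, 3]], [[0, 0, 0], [0, 0, 0]]])

```text
time_s: 16.38
eef_pos: [417.1, 345.4, 121.3]
ee_rot: [0.003, 0.993, -0.12, -0.002]
force: [-3.5, -17.6, 8.7]
grip_width: 0.003
```

```bash
python3 kp.py k2
```

```text
[417.06888008 345.38589111 121.28583432] [ -3.54618424 -17.62894105   8.71153727] yaw -13.84054815064167 tool force [ 0.75249598 18.02657984 -8.58615374]
[ 265  220  177   51 6189]
((449.247314453125, 361.0515441894531), (16.428159713745117, 65.32543182373047), 80.36528015136719)
bow angle 170.57956 [447.22943 361.2599 ]
```

Request:
play_rows(motion=[[[-0.2, -0.6, 0], [0, 0, 1]], [[0, 0, 0], [0, 0, 0]], [[0, 0, 0], [0, 0, 0]]])

```text
time_s: 16.68
eef_pos: [416.9, 345.6, 121.3]
ee_rot: [0.004, 0.992, -0.128, -0.002]
force: [-4.3, -18.9, 10.1]
grip_width: -0.004
```

```bash
python3 kp.py k3
```

```text
[416.9380667  345.58344651 121.2768858 ] [ -4.33240449 -18.91642962  10.14977231] yaw -14.698549158592245 tool force [  0.58102508  19.47498631 -10.0003117 ]
[ 264  219  178   52 6219]
((449.2347106933594, 361.06744384765625), (16.44550132751465, 65.4715347290039), 80.28497314453125)
bow angle 170.6312 [447.35    361.27542]
```

The bow no longer turns while the force rises, so it is on the hard stop at about 20 N. I hold it there.

Request:
play_rows(motion=[[[0, 0, 0], [0, 0, 0]], [[0, 0, 0], [0, 0, 0]], [[0, 0, 0], [0, 0, 0]], [[0, 0, 0], [0, 0, 0]], [[0, 0, 0], [0, 0, 0]], [[0, 0, 0], [0, 0, 0]], [[0, 0, 0], [0, 0, 0]], [[0, 0, 0], [0, 0, 0]], [[0, 0, 0], [0, 0, 0]], [[0, 0, 0], [0, 0, 0]], [[0, 0, 0], [0, 0, 0]], [[0, 0, 0], [0, 0, 0]], [[0, 0, 0], [0, 0, 0]], [[0, 0, 0], [0, 0, 0]], [[0, 0, 0], [0, 0, 0]], [[0, 0, 0], [0, 0, 0]]])

```text
time_s: 18.07
eef_pos: [417.0, 345.6, 121.3]
ee_rot: [0.004, 0.992, -0.128, -0.002]
force: [-4.2, -19.5, 11.1]
grip_width: -0.004
```

Request:
play_rows(motion=[[[0, 5, 0], [0, 0, 0]], [[0, 10, 0], [0, 0, 0]], [[0, 15, 0], [0, 0, 0]], [[0, 15, 0], [0, 0, 0]], [[0, 0, -20], [0, 0, 0]], [[0, 0, -30], [0, 0, 0]], [[0, 0, -30], [0, 0, 0]], [[0, 0, -20], [0, 0, 0]], [[0, 0, 0], [0, 0, 0]], [[0, 0, 0], [0, 0, 0]], [[0, 0, 0], [0, 0, 0]]])

```text
time_s: 18.98
eef_pos: [405.8, 304.6, 220.3]
ee_rot: [0.0, 0.992, -0.129, -0.001]
force: [-0.3, -0.4, -0.2]
grip_width: -0.004
```

```bash
python3 kp.py k4; python3 - <<'E'
from h import *
im=ctrl.capture("top");cv2.imwrite("pics/top9.png",im[:,:,::-1])
for n in("specimen_cup","dropper_bottle","white_jar"):print(n,[(round(d["p"],2),round(d["position"][0]*560),round(d["position"][1]*420)) for d in ctrl.spot_in("top",n)][:2])
a=cv2.imread("pics/k4.png");cv2.imwrite("pics/end.png",a)
E
```

```text
[405.84719181 304.64903548 220.26215755] [-0.29800559 -0.39405172 -0.18147084] yaw -14.78711601560465 tool force [-0.18713751  0.4568477   0.18244311]
[ 281   82   91   80 1794]
((448.3551025390625, 357.35626220703125), (66.34043884277344, 11.062212944030762), 25.512039184570312)
bow angle -153.99278 [447.23077 356.6949 ]
specimen_cup [(0.92, 318, 248)]
dropper_bottle [(0.56, 367, 247), (0.15, 257, 218)]
white_jar []
```

View pics/end.png

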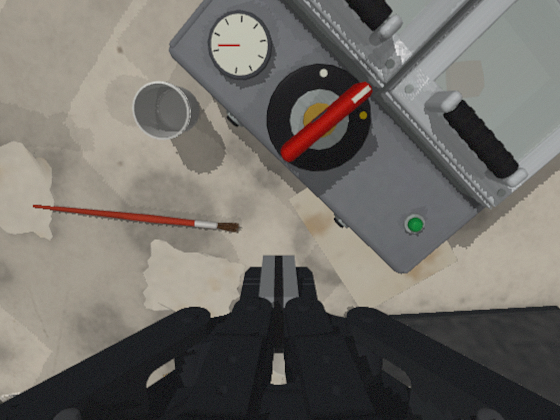

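The picture shows the pointer over the green (run) dot, with white (323,73) and yellow (363,115) on either side. The jar is upright at (163,108). I check the key angle against the dots seen earlier.

```bash
python3 - <<'E'
from h import *
def at(px,p,z):
    o,d=wray(px,*p);return (o+d*(z-o[2])/d[2])[:2]
p=(np.array([464.2,320.6,200.9]),(.3908,.9205))
for a in((448.5,357.3),(449,356)):
  for n,px in(("w",(362,165)),("g",(349,199)),("y",(326,212))):
    for z in (99,):
      v=at(px,p,z)-np.array(a);print(a,n,np.hypot(*v).round(1),np.degrees(np.arctan2(v[1],v[0])).round(1))
E
```

```text
(448.5, 357.3) w 30.2 72.3
(448.5, 357.3) g 31.1 23.5
(448.5, 357.3) y 31.7 -10.9
(449, 356) w 31.3 73.9
(449, 356) g 31.1 26.1
(449, 356) y 31.0 -8.7
```

The green dot lies at about 25° and the key at 25.5°, so it is at run. I hand in.

```bash
python3 -c "
from rig import ctrl
print(ctrl.finish_job())"
```

```text
the job is handed in; nothing more can be done
None
```

I finished the sequence and handed the job in at about 19 s of the 62 s allowed; no verdict was reported.

- **Lids:** The right lid was the loose one. It followed a 2–3 N tug, and I lifted it 16 mm clear. I then pressed it home; it snapped through at about 12 N and came to rest about 6 mm lower. It then held against a 9 N pull. I never tugged or touched the left lid, since the right one was clearly loose.
- **Key:** I turned it through run to the hard stop at start with about 20 N on the fingers. I held it there for more than 1.3 s and let go.
- **Final check of the key:** It springs back to 25.5°. The green run dot is at about 24–26°, and the key turned back 35° from start (0.61 rad against the nominal 0.60).
- **Other objects:** The cup and bottle are where they stood. The top-camera network did not find the jar at the end, but the wrist picture shows it upright. The arm stands clear and touches nothing.

**Disagreement:** Taken from my first reading of the key at off (67.4°), the turn to run comes out at only 0.73 rad instead of 0.80. The white off dot lies at about 72–74°, so I take that first reading to be biased; the dots and the spring-back agree with run.

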